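Put the spacer sleeve and the washer on the spindle of the plate turntable

ROBOT

A 6-joint arm with a two-finger parallel gripper is mounted at the origin on the work surface. World frame = base frame: x ahead of the robot, y to its left, z up, the work surface at z = 0. Lengths are in mm, angles in rad, forces in N, time in s.
With the tool pointing down it reaches from about 250 to 800 mm from the base axis. Payload 3.9 kg.
Tool frame: the origin (TCP) lies midway between the tips of the shut fingers; the grasp point (between the pads) lies 19 mm behind it; z points along the fingers, y is the direction in which the jaws open and shut (so a half turn about z gives the same grasp; the last joint's range is limited). The gripper opens to 85 mm and grips with 20 to 120 N. Pads are 22 mm wide; open, the fingers measure 114 mm over their backs; the gripper's body (76 mm by 85 mm) begins 54 mm behind the grasp point. The pads swing forward as they close: fully open they stand 13 mm farther back than shut.
Start: joints at [1.153, 0.26, -0.138, 1.173, 0, 1.571], TCP at [213.014, 479.834, 231.304] pointing down, gripper open.
Joint ranges: [-2.78, 2.78], [-0.83, 1.72], [-1.28, 1.37], [-1.9, 2.12], [-1.57, 1.48], [-3.14, 3.14]. Speed limits (rad/s): [2.57, 2.57, 3.14, 3.14, 3.14, 3.14].

INTERFACE

Orientations are given as [roll, pitch, yaw] about the fixed x, y, z axes, in that order (R = Rz(yaw) Ry(pitch) Rx(roll)).
In Python, from rig import robot gives the robot as it stands. The module is installed in compiled form; this text tells all that it offers.
- The arm moves only by the tool step_arm, never from a script. Its argument "moves" is a list of rows, each an object of numbers: "gripper": the finger opening in mm, from 0 to 85.4; "dx", "dy", "dz": the shift along the tool's x, y, z in units of 30 mm (1.0 is 30 mm); "spin": the turn about the tool's z in units of 5 degrees (1.0 is 5 degrees). A call has 1 to 8 rows; each row is the pose to reach, as a shift and turn from the pose commanded when the call began, along the tool's axes at that moment; what a row does not reach only later rows make up. A row lasts 1/12 s, in which the tool goes at most 41.7 mm and 7.16 degrees, less where a joint would pass 70% of its speed; a pose out of reach is approached as far as the arm can. A call with a gripper value outside its range is refused whole. The fingers move at their own pace and stop on an object; the grip force is fixed at half the most. Time passes only in rows, so rows that repeat a pose let the fingers close. It gives the time, the measured TCP pose, the force and the opening at its end, in the units of the state.
- robot.observe(): the state, without advancing time (a new reading comes with each control period).
- robot.read_camera(name): name is "scene" or "side" or "wrist"; returns (picture, depth): 384x512x3 uint8, red, green, blue; 384x512 float32, mm along the optical axis (not along the pixel's ray), 0 where there is no reading.
- robot.camera_info(name): a dict with "fx", "fy", "cx", "cy" (pixels), "D" ([k1, k2, p1, p2, k3] as OpenCV has them; the pictures are not rectified), "R" (3x3) and "t" (3): a world point X has camera coordinates R X + t. Camera axes: x right, y down, z forward; pixel columns grow to the right and rows downward; lengths in mm; the calibration is good to about 2 mm. A picture is of the moment at which its call begins: read the wrist's pose just before it. camera_info takes no time and is no camera call; for the wrist camera it gives the pose at the moment of the call.
- robot.sign_off(): hands the job in, once; it reports no verdict.
Trained networks look in the newest picture that a camera, given by its name, has taken for a name from the list of things; names that differ only in an ending like _2 or _b are one class to them, and where a whole thing is asked for, a point or a joint stands for the part that bears it (a point fixed in the world has none). Each returns a list of dicts, best first, with "conf" (0 to 1); they miss things now and then, are a little off and sometimes report something else, mostly with a low value. They report only what shows in the picture. A call takes as long as a camera call. They do not tell look-alikes from the thing itself.
- robot.find_in(camera, name): "at" ([column, row] in pixels, amid what is visible of it).
- robot.silhouettes(camera, name): "mask" (384x512 bool, what is visible of it) and "at" ([column, row] in pixels, amid what is visible of it).
The state is a dict: "clock": time; "joints": joint angles; "qvel": joint speeds; "joint_efforts": joint torques, N m; "ee_pos": TCP position; "orientation": TCP orientation; "wrist_force": force on the tool from outside, world axes, zero at the start; "ft_torque": the same for the moment, N m; "width": finger opening in mm.
Only numpy, scipy, OpenCV 4.12 (cv2) and the standard library are available. Lean on these libraries where they do the work, as an engineer would, in place of code of your own. Each camera call takes 0.05 s, during which the arm holds its last target. There are 200 camera calls.

TASK

The turntable for spreading culture plates is going back together. Slide the tall spacer sleeve onto the spindle of the green drive box first, fully down onto the bearing, then lay the wide washer flat on top of it, over the same spindle, and let go. Leave the black knob lying where it is: it is screwed on later by hand.

Things in the scene. Friction and masses are not known exactly. Their poses are not given: they have to be found in the camera images.
- sleeve_mid (a point): The tall spacer sleeve: plain aluminium tube standing upright and loose on the bench, outside diameter 44 mm, bore 30 mm, height 36 mm, 80 g. The point is its centre on the axis, half-way up (18 mm above its underside); z along its axis. A look-alike ring of the same diameters that is only 12 mm high also lies on the bench and is not used.
- washer_mid (a point): The wide washer: plain steel ring lying flat and loose on the bench, outside diameter 60 mm, bore 30 mm, thickness 10 mm, 160 g. The point is its centre on the axis, half-way up (5 mm above its underside); z along its axis. A smaller steel washer (34 mm wide, 5 mm thick) also lies on the bench and is not used. The five loose turntable parts (sleeve, washer, short ring, small washer, knob) lie at least 95 mm apart, centre to centre.
- spindle_seat (a point): Point on the axis of the fixed upright spindle, at the top face of the bearing at its foot, on which the sleeve comes to rest; z points up along the spindle. The spindle is a steel shaft 14 mm in diameter; its tip is 62 mm above this point and the top 10 mm taper to 8 mm. The bearing is a steel disc 44 mm in diameter and 15 mm high on a green drive box 150 x 150 mm whose flat top is 15 mm below this point; the bench is 60 mm below it.
- knob_mid (a point): The retaining knob: black plastic, five lobes, 44 mm across and 22 mm high, lying loose on the bench. The point is its centre, 11 mm above its underside. It stays where it lies.
There are look-alikes about, which are no part of the job. What is shaped like the part that bears washer_mid but orange or red is not meant.

How it is judged:
By the outcome, as a careful person would: the job done as asked, in the order asked, and still so for the second after the job is handed in, with the robot touching nothing.
It also fails if it takes over 61 s, if anything falls off the work surface, if the arm or the gripper's body presses on something with over 40 N, if the wrist force passes 120 N, or if a joint passes its speed limit or range.

## Working session

There is one attempt and no reset: what is moved stays moved. The work goes in short steps, Python scripts to look and compute and a tool call to move; the robot and the scene stay as the last step left them, time stands still between calls to the robot, and variables do not carry over. Pictures are saved under pics/ and viewed, about 8 in all and at most 12, crops included, and the job is handed in when it is done.

Besides the shell and the picture viewer there is one more tool, called after "Request:" as a command line: name --argument value ..., lists and objects as JSON in quotes. step_arm: Moves the arm, as the interface text tells. Its arguments: {"type":"object","properties":{"moves":{"type":"array","items":{"type":"object","properties":{"gripper":{"type":"number"},"dx":{"type":"number"},"dy":{"type":"number"},"dz":{"type":"number"},"spin":{"type":"number"}}}}},"required":["moves"]}

```bash
mkdir -p pics
cat > h.py <<'E'
import numpy as np, cv2
from rig import robot
def save(img,n): cv2.imwrite('pics/'+n,cv2.cvtColor(img,cv2.COLOR_RGB2BGR))
def cloud(cam,depth,info):
    h,w=depth.shape; K=np.array([[info['fx'],0,info['cx']],[0,info['fy'],info['cy']],[0,0,1.]])
    u,v=np.meshgrid(np.arange(w),np.arange(h))
    p=cv2.undistortPoints(np.stack([u,v],-1).reshape(-1,1,2).astype(np.float64),K,np.array(info['D'],float)).reshape(h,w,2)
    c=np.dstack([p[...,0]*depth,p[...,1]*depth,depth])
    return (c-np.array(info['t']))@np.array(info['R'])   # R^T(c-t)
def snap(cam):
    info=robot.camera_info(cam); im,d=robot.read_camera(cam); return im,d,cloud(cam,d,info)
E
python3 - <<'E'
from h import *
s=robot.observe(); print(s['clock'],s['ee_pos'],s['orientation'],s['width'])
ims=[]
for c in ['scene','side']:
    im,d,P=snap(c); ims.append(im); np.savez(f'{c}.npz',im=im,d=d,P=P)
    for n in ['sleeve_mid','washer_mid','spindle_seat','knob_mid']:
        for r in robot.silhouettes(c,n) if n!='spindle_seat' else robot.find_in(c,n):
            a=np.round(r['at']).astype(int)
            m=r.get('mask'); 
            if m is not None:
                q=P[m&(d>0)]; 
                if len(q)==0: continue
                zt=np.percentile(q[:,2],95); t=q[q[:,2]>zt-4]
                print(c,n,round(r['conf'],2),a,'zt',zt.round(1),'mid',((t.max(0)+t.min(0))/2).round(),'ext',np.ptp(t,0).round())
            else: print(c,n,round(r['conf'],2),a,P[a[1],a[0]].round())
save(np.vstack(ims)[:, :],'a.png') if 0 else [save(i,n) for i,n in zip(ims,['scene.png','side.png'])]
print(robot.observe()['clock'])
E
```

```text
0.0 [212.73615236 479.21965688 230.47297887] [-3.13965009e+00 -2.44273847e-05  2.72380401e+00] 85.57655367517802
scene sleeve_mid 0.65 [302 192] zt 37.1 mid [461.  -6.  36.] ext [44. 41.  6.]
scene sleeve_mid 0.33 [240 168] zt 24.0 mid [ 451. -176.   23.] ext [28. 31.  5.]
scene washer_mid 0.87 [154 183] zt 12.3 mid [ 625. -299.   11.] ext [58. 60.  6.]
scene washer_mid 0.79 [162 214] zt 12.0 mid [ 685. -202.   11.] ext [59. 55.  5.]
scene washer_mid 0.53 [176 158] zt 12.4 mid [ 521. -334.   11.] ext [62. 58.  5.]
scene spindle_seat 0.66 [360 264] [606. 209.  43.]
scene knob_mid 0.54 [239 169] zt 24.1 mid [ 451. -176.   23.] ext [28. 31.  5.]
side sleeve_mid 0.66 [301 237] zt 37.9 mid [459.  -7.  37.] ext [42. 43.  7.]
side washer_mid 0.82 [269 144] zt 12.8 mid [ 684. -203.   12.] ext [60. 58.  6.]
side washer_mid 0.6 [352 140] zt 13.2 mid [ 517. -336.   12.] ext [56. 60.  5.]
side washer_mid 0.52 [308 138] zt 12.9 mid [ 623. -298.   12.] ext [58. 59.  6.]
side spindle_seat 0.89 [183 275] [569. 209.  54.]
side knob_mid 0.52 [349 193] zt 24.4 mid [ 449. -176.   23.] ext [30. 32.  5.]
0.5
```

View pics/scene.png

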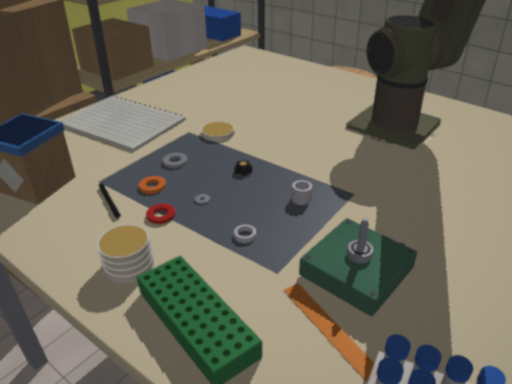

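View pics/side.png

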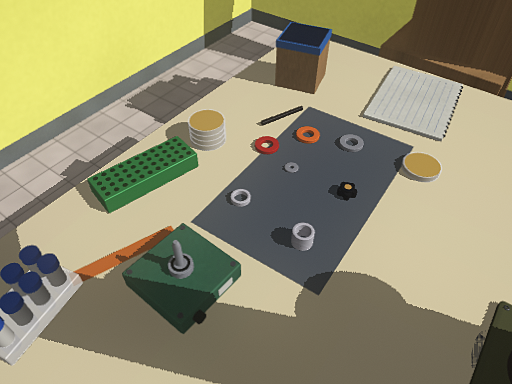

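Scene candidates. Sleeve: the tall tube at (302,192), versus the flat short ring at (245,234). Measured top height is 37 mm, so (302,192) is the sleeve. Washer: grey at (175,159), orange at (152,185), red at (161,213), small at (202,199). The grey 60 mm one fits. I'll confirm both in a crop and fit the spindle.

Run:
```python
from h import *
from scipy.optimize import least_squares
S={c:np.load(c+'.npz') for c in ['scene','side']}
def fit(P,r,c0):
    f=lambda c:np.clip(np.abs(np.hypot(*(P[:,:2]-c).T)-r),0,8)
    return least_squares(f,c0,loss='soft_l1').x
for c in S:
    P=S[c]['P'].reshape(-1,3)
    def near(xy,R,z0,z1): 
        return P[(np.hypot(P[:,0]-xy[0],P[:,1]-xy[1])<R)&(P[:,2]>z0)&(P[:,2]<z1)]
    for n,xy,z0,z1,rm in [('sleeve',(460,-6),32,45,18.5),('washer',(519,-335),7,18,22.5),('short',(560,90),8,18,18.5)]:
        if n=='short': continue
        q=near(xy,45,z0,z1); print(c,n,len(q),'z',np.median(q[:,2]).round(1),'fit',fit(q,rm,xy).round(1),'mid',((q.max(0)+q.min(0))/2)[:2].round(1))
    q=near((590,205),80,72,140); print(c,'spindle',len(q),'zmax',q[:,2].max().round(1))
    for a in range(70,125,8):
        t=q[(q[:,2]>=a)&(q[:,2]<a+8)]
        if len(t): print(a,len(t),np.median(t,0).round(1), np.ptp(t,0).round(0))
    t=q[q[:,2]<110]; print('axis fit r7',fit(t,7,np.median(t,0)[:2]).round(1))
    t=near((590,205),120,38,48); print('box mid',((np.percentile(t,99.8,0)+np.percentile(t,.2,0))/2).round(1), cv2.minAreaRect(t[:,:2].astype(np.float32)))
    t=near((590,205),60,56,66);print('bearing',len(t),np.median(t,0).round(1),fit(t,16,(590,209)).round(1))
im=S['scene']['im']; jm=S['side']['im']
cr=[cv2.resize(x,(380,280),interpolation=cv2.INTER_CUBIC) for x in (im[130:250,140:320],jm[120:260,220:400],im[210:310,300:420],jm[220:320,120:250])]
save(np.vstack([np.hstack(cr[:2]),np.hstack(cr[2:])]),'crop.png')
```

```text
scene sleeve 145 z 35.8 fit [461.7  -5.4] mid [461.5  -5.6]
scene washer 221 z 10.8 fit [ 522.8 -333.4] mid [ 521.4 -335.9]
scene spindle 218 zmax 124.6
70 22 [592.3 197.8  74.8] [10. 13.  5.]
78 27 [592.8 199.3  81.5] [ 9. 14.  8.]
86 36 [593.  198.1  89.2] [13. 13.  8.]
94 32 [592.5 199.5  97.3] [11. 11.  8.]
102 32 [592.4 198.8 105.3] [10. 12.  8.]
110 40 [592.1 198.1 114. ] [ 8. 14.  8.]
118 29 [589.3 197.8 121.6] [9. 8. 6.]
axis fit r7 [587.1 196.3]
box mid [588.8 197.8  43. ] ((587.96044921875, 198.0386199951172), (150.12637329101562, 152.52102661132812), 86.14884185791016)
bearing 313 [594.  200.6  60.4] [589.7 198. ]
side sleeve 212 z 36.4 fit [459.   -5.7] mid [459.2  -6.5]
side washer 265 z 11.2 fit [ 517.5 -331.9] mid [ 518.3 -335.8]
side spindle 179 zmax 124.7
70 14 [580.7 201.5  76. ] [9. 9. 5.]
78 24 [581.1 201.4  81.8] [11. 12.  7.]
86 24 [581.  200.7  89.8] [12.  9.  7.]
94 26 [581.2 201.8  98.7] [10. 12.  7.]
102 24 [580.5 200.6 105.8] [12. 14.  8.]
110 32 [582.2 201.2 114.2] [ 9. 12.  8.]
118 35 [584.5 198.  121.7] [10.  9.  6.]
axis fit r7 [576.6 203.9]
box mid [584.2 197.8  43.1] ((580.0765380859375, 197.25253295898438), (149.5557861328125, 160.69496154785156), 87.33946990966797)
bearing 357 [580.4 202.4  60.8] [585.3 198.2]
```

View pics/crop.png

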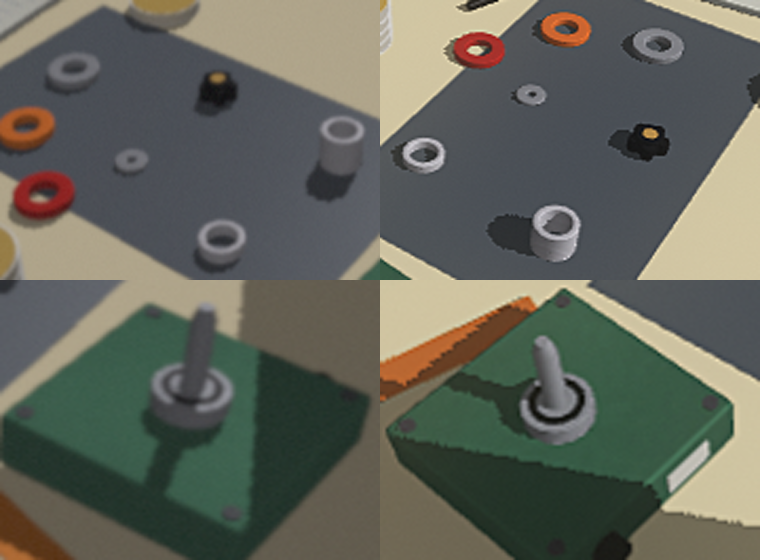

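The crop confirms the plain grey washer (175,159) and the tall tube (302,192). The spindle axis is about (587,198), the sleeve (460,-6) and the washer (520,-335). I'm moving above the sleeve and turning to yaw 90°.

Request:
step_arm --moves '[{"dx": -14.1,"dy": -11.46,"spin": 13.2,"gripper": 85},{"dx": -14.1,"dy": -11.46,"spin": 13.2,"gripper": 85},{"dx": -14.1,"dy": -11.46,"spin": 13.2,"gripper": 85},{"dx": -14.1,"dy": -11.46,"spin": 13.2,"gripper": 85},{"dx": -14.1,"dy": -11.46,"spin": 13.2,"gripper": 85},{"dx": -14.1,"dy": -11.46,"spin": 13.2,"gripper": 85},{"dx": -14.1,"dy": -11.46,"spin": 13.2,"gripper": 85},{"dx": -14.1,"dy": -11.46,"spin": 13.2,"gripper": 85}]'

```text
invalid input at $.moves[0]: expected keys gripper, dx, dy, dz, spin
```

Request:
step_arm --moves '[{"dx": -14.1,"dy": -11.46,"dz": 0,"spin": 13.2,"gripper": 85},{"dx": -14.1,"dy": -11.46,"dz": 0,"spin": 13.2,"gripper": 85},{"dx": -14.1,"dy": -11.46,"dz": 0,"spin": 13.2,"gripper": 85},{"dx": -14.1,"dy": -11.46,"dz": 0,"spin": 13.2,"gripper": 85},{"dx": -14.1,"dy": -11.46,"dz": 0,"spin": 13.2,"gripper": 85},{"dx": -14.1,"dy": -11.46,"dz": 0,"spin": 13.2,"gripper": 85},{"dx": -14.1,"dy": -11.46,"dz": 0,"spin": 13.2,"gripper": 85},{"dx": -14.1,"dy": -11.46,"dz": 0,"spin": 13.2,"gripper": 85}]'

```text
clock: 1.17
ee_pos: [364.6, 180.9, 231.6]
orientation: [3.141, -0.0, 1.718]
wrist_force: [0.3, 0.2, 0.4]
width: 85.0
```

Request:
step_arm --moves '[{"dx": -6.64,"dy": 2.21,"dz": 1.5,"spin": 1.7,"gripper": 85},{"dx": -6.64,"dy": 2.21,"dz": 1.5,"spin": 1.7,"gripper": 85},{"dx": -6.64,"dy": 2.21,"dz": 1.5,"spin": 1.7,"gripper": 85},{"dx": -6.64,"dy": 2.21,"dz": 1.5,"spin": 1.7,"gripper": 85},{"dx": -6.64,"dy": 2.21,"dz": 1.5,"spin": 1.7,"gripper": 85},{"dx": -6.64,"dy": 2.21,"dz": 1.5,"spin": 1.7,"gripper": 85},{"dx": -6.64,"dy": 2.21,"dz": 1.5,"spin": 1.7,"gripper": 85}]'

```text
clock: 1.75
ee_pos: [460.7, -6.2, 185.7]
orientation: [-3.141, 0.0, 1.571]
wrist_force: [-0.1, 0.4, 0.8]
width: 85.1
```

```bash
cat >> h.py <<'E'
from scipy.optimize import least_squares
def fit(P,r,c0):
    f=lambda c:np.clip(np.abs(np.hypot(*(P[:,:2]-c).T)-r),0,8)
    return least_squares(f,c0,loss='soft_l1').x
def near(P,xy,R,z0,z1):
    P=P.reshape(-1,3); return P[(np.hypot(P[:,0]-xy[0],P[:,1]-xy[1])<R)&(P[:,2]>z0)&(P[:,2]<z1)]
def state():
    s=robot.observe(); print('t',round(s['clock'],2),np.round(s['ee_pos'],1),np.round(s['orientation'],3),'F',np.round(s['wrist_force'],1),'w',round(s['width'],1))
def tool(xy):  # shift to world xy in move units
    s=robot.observe(); y=s['orientation'][2]; d=np.array(xy)-s['ee_pos'][:2]
    print('dx',((d@[np.cos(y),np.sin(y)])/30).round(2),'dy',((d@[np.sin(y),-np.cos(y)])/30).round(2))
E
python3 - <<'E'
from h import *
state(); im,d,P=snap('wrist'); save(im,'w1.png')
q=near(P,(460,-6),40,31,42); print(len(q))
if len(q): print(np.median(q[:,2]).round(1),fit(q,18.5,(460,-6)).round(1),((q.max(0)+q.min(0))/2).round(1)); tool(fit(q,18.5,(460,-6)))
E
```

```text
t 1.75 [460.7  -6.2 185.7] [-3.141  0.     1.571] F [-0.1  0.4  0.8] w 85.1
1032
36.1 [459.8  -6.9] [459.6  -7.3  34.7]
dx -0.07 dy -0.0
```

View pics/w1.png

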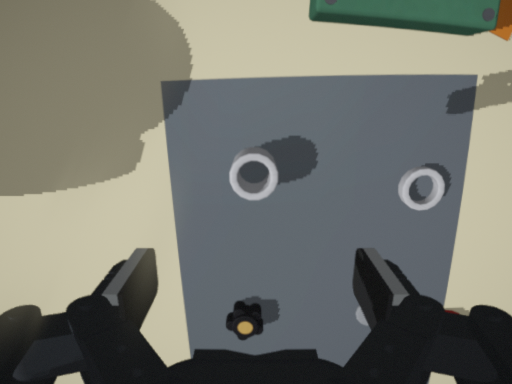

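The wrist view shows the sleeve at (254,175), centred between the fingers, with the short ring at (422,188) clear of them. Descending.

Request:
step_arm --moves '[{"dx": 0,"dy": 0,"dz": 1.4,"spin": 0,"gripper": 85},{"dx": 0,"dy": 0,"dz": 2.8,"spin": 0,"gripper": 85},{"dx": 0,"dy": 0,"dz": 4.0,"spin": 0,"gripper": 85},{"dx": 0,"dy": 0,"dz": 5.0,"spin": 0,"gripper": 85},{"dx": 0,"dy": 0,"dz": 5.6,"spin": 0,"gripper": 85},{"dx": 0,"dy": 0,"dz": 6.0,"spin": 0,"gripper": 85},{"dx": 0,"dy": 0,"dz": 6.0,"spin": 0,"gripper": 85}]'

```text
clock: 2.38
ee_pos: [457.1, -2.2, 4.4]
orientation: [-3.136, -0.001, 1.578]
wrist_force: [-0.3, 0.2, -0.5]
width: 84.9
```

Request:
step_arm --moves '[{"dx": 0,"dy": 0,"dz": 0,"spin": 0,"gripper": 38},{"dx": 0,"dy": 0,"dz": 0,"spin": 0,"gripper": 38},{"dx": 0,"dy": 0,"dz": 0,"spin": 0,"gripper": 38},{"dx": 0,"dy": 0,"dz": 0,"spin": 0,"gripper": 38},{"dx": 0,"dy": 0,"dz": 0,"spin": 0,"gripper": 38},{"dx": 0,"dy": 0,"dz": 0,"spin": 0,"gripper": 38},{"dx": 0,"dy": 0,"dz": 0,"spin": 0,"gripper": 38},{"dx": 0,"dy": 0,"dz": 0,"spin": 0,"gripper": 38}]'

```text
clock: 3.05
ee_pos: [461.1, -3.6, 8.0]
orientation: [3.139, -0.001, 1.575]
wrist_force: [-0.8, 1.9, 8.0]
width: 42.3
```

Run:
```python
from h import *
state(); im,d,P=snap('wrist'); state(); save(im,'w2.png')
s=robot.observe(); print(np.round(s['joints'],3),np.round(s['qvel'],3))
```

```text
t 3.05 [461.1  -3.6   8. ] [ 3.139e+00 -1.000e-03  1.575e+00] F [-0.8  1.9  8. ] w 42.3
t 3.1 [461.1  -3.6   8. ] [ 3.139e+00 -1.000e-03  1.575e+00] F [-0.9  0.9  6.9] w 41.9
[-9.000e-03  3.730e-01 -6.480e-01  5.480e-01  1.000e-03  1.558e+00] [-0.001 -0.001  0.     0.     0.001 -0.   ]
```

View pics/w2.png

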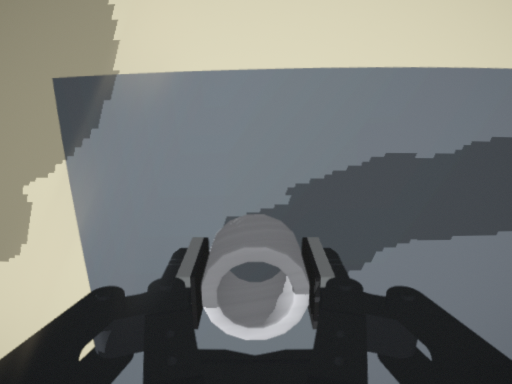

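The sleeve sits between the pads at (255,290). Lifting it.

Request:
step_arm --moves '[{"dx": 0,"dy": 0,"dz": -0.5,"spin": 0,"gripper": 38},{"dx": 0,"dy": 0,"dz": -1.3,"spin": 0,"gripper": 38},{"dx": 0,"dy": 0,"dz": -2.5,"spin": 0,"gripper": 38},{"dx": 0,"dy": 0,"dz": -3.8,"spin": 0,"gripper": 38},{"dx": 0,"dy": 0,"dz": -5.0,"spin": 0,"gripper": 38},{"dx": 0,"dy": 0,"dz": -5.5,"spin": 0,"gripper": 38},{"dx": 0,"dy": 0,"dz": -5.5,"spin": 0,"gripper": 38}]'

```text
clock: 3.68
ee_pos: [463.5, -4.1, 176.5]
orientation: [3.131, 0.0, 1.575]
wrist_force: [0.6, 0.3, 0.5]
width: 42.4
```

Run:
```python
from h import *
state(); 
for c in ['wrist','side','scene']:
    im,d,P=snap(c); s=robot.observe()['ee_pos']; q=near(P,s[:2],60,s[2]-20,s[2]+60)
    np.savez('g_'+c+'.npz',im=im,P=P); save(im,'g_'+c+'.png')
    for r in robot.silhouettes(c,'sleeve_mid')[:2]:
        q=P[r['mask']&(d>0)]; print(c,r['conf'],r['at'],np.percentile(q,[2,50,98],0).round(1).tolist())
        t=q[q[:,2]>np.percentile(q[:,2],97)-4]; print(' top',fit(t,18.5,np.median(t,0)[:2]).round(1),((t.max(0)+t.min(0))/2).round(1))
state()
```

```text
t 3.68 [463.5  -4.1 176.5] [3.131 0.    1.575] F [0.6 0.3 0.5] w 42.4
wrist 0.74 [255.3, 282.3] [[444.9, -27.1, 171.4], [464.1, -8.2, 200.6], [483.5, 13.4, 205.7]]
 top [464.  -7.] [464.1  -8.  204.1]
side 0.93 [306.2, 177.8] [[439.3, -25.4, 166.6], [461.8, 6.6, 189.6], [479.6, 14.6, 202.0]]
 top [460.   -5.9] [459.8  -6.4 218.2]
scene 0.68 [309.7, 123.2] [[440.6, -12.0, 163.9], [465.6, 9.9, 185.9], [480.6, 15.0, 199.6]]
 top [460.7  -5.9] [456.7   1.4 198.5]
t 3.98 [458.6  -4.  169.7] [-3.138 -0.     1.575] F [ 0.3  0.3 -1.6] w 42.1
```

Request:
step_arm --moves '[{"dx": 1.0,"dy": 0.63,"dz": 0,"spin": 0,"gripper": 38},{"dx": 2.2,"dy": 1.39,"dz": 0,"spin": 0,"gripper": 38},{"dx": 3.4,"dy": 2.15,"dz": 0,"spin": 0,"gripper": 38},{"dx": 4.6,"dy": 2.9,"dz": 0,"spin": 0,"gripper": 38},{"dx": 5.7,"dy": 3.6,"dz": 0,"spin": 0,"gripper": 38},{"dx": 6.5,"dy": 4.1,"dz": 0,"spin": 0,"gripper": 38},{"dx": 6.81,"dy": 4.3,"dz": 0,"spin": 0,"gripper": 38},{"dx": 6.81,"dy": 4.3,"dz": 0,"spin": 0,"gripper": 38}]'

```text
clock: 4.65
ee_pos: [588.7, 203.1, 169.1]
orientation: [-3.14, 0.0, 1.578]
wrist_force: [-0.0, -1.1, -0.4]
width: 42.7
```

Request:
step_arm --moves '[{"dx": 0,"dy": 0,"dz": 0,"spin": 0,"gripper": 38},{"dx": 0,"dy": 0,"dz": 0,"spin": 0,"gripper": 38},{"dx": 0,"dy": 0,"dz": 0,"spin": 0,"gripper": 38}]'

```text
clock: 4.9
ee_pos: [587.0, 199.3, 171.0]
orientation: [-3.14, 0.001, 1.574]
wrist_force: [0.9, 0.8, -0.5]
width: 42.3
```

Run:
```python
from h import *
state(); ims=[]
for c in ['wrist','side','scene']:
    im,d,P=snap(c); save(im,'p_'+c+'.png'); ims.append(im)
    for r in robot.silhouettes(c,'sleeve_mid')[:1]:
        q=P[r['mask']&(d>0)]; print(c,r['conf'],np.round(r['at']),np.percentile(q,[2,50,98],0).round(1).tolist())
        t=q[q[:,2]>np.percentile(q[:,2],97)-4]; print(' top',fit(t,18.5,np.median(t,0)[:2]).round(1),((t.max(0)+t.min(0))/2).round(1))
    if c!='wrist':
        q=near(P,(587,198),30,100,125); print(' spindle',len(q), np.median(q,0).round(1) if len(q) else '')
    else:
        q=near(P,(587,198),15,60,125); print(' spindle',len(q), np.median(q,0).round(1), q[:,2].max() if len(q) else '')
state()
save(np.hstack([ims[0][150:384,130:390],ims[1][150:384,60:320],ims[2][80:314,240:500]]),'p.png')
```

```text
t 4.9 [587.  199.3 171. ] [-3.140e+00  1.000e-03  1.574e+00] F [ 0.9  0.8 -0.5] w 42.3
wrist 0.56 [254. 284.] [[568.9, 176.9, 166.6], [587.7, 195.0, 195.1], [606.6, 216.8, 200.1]]
 top [587.8 196.4] [587.9 195.3 198.7]
 spindle 1217 [586.8 202.2  62. ] 122.27426483141453
side 0.59 [162. 220.] [[571.5, 189.7, 167.2], [587.4, 212.6, 188.6], [605.6, 218.1, 201.3]]
 top [595.  219.8] [590.1 207.5 199.7]
 spindle 99 [582.7 200.2 114.5]
scene 0.55 [378. 193.] [[364.8, 134.1, 0.7], [598.4, 211.2, 185.0], [611.2, 217.8, 200.9]]
 top [577.  224.5] [587.6 207.6 199.4]
 spindle 106 [591.4 198.2 113. ]
t 5.2 [588.  200.3 171.7] [ 3.141 -0.     1.575] F [ 0.3  0.1 -0.8] w 41.8
```

View pics/p.png

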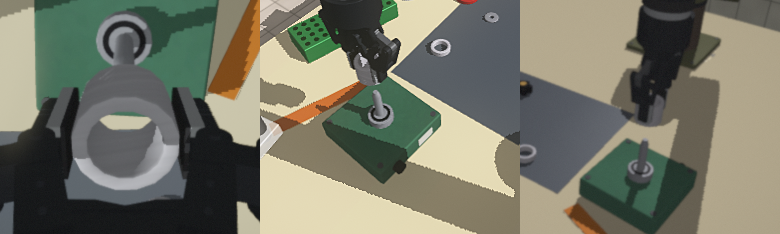

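The views show the sleeve held upright over the spindle, aligned to within about 2 mm against 8 mm of radial clearance. Descending most of the way.

Request:
step_arm --moves '[{"dx": 0.05,"dy": 0,"dz": 0.8,"spin": 0,"gripper": 38},{"dx": 0.05,"dy": 0,"dz": 1.5,"spin": 0,"gripper": 38},{"dx": 0.05,"dy": 0,"dz": 2.1,"spin": 0,"gripper": 38},{"dx": 0.05,"dy": 0,"dz": 2.7,"spin": 0,"gripper": 38},{"dx": 0.05,"dy": 0,"dz": 3.1,"spin": 0,"gripper": 38},{"dx": 0.05,"dy": 0,"dz": 3.2,"spin": 0,"gripper": 38},{"dx": 0.05,"dy": 0,"dz": 3.2,"spin": 0,"gripper": 38},{"dx": 0.05,"dy": 0,"dz": 3.2,"spin": 0,"gripper": 38}]'

```text
clock: 5.87
ee_pos: [588.5, 202.4, 75.9]
orientation: [3.141, -0.0, 1.575]
wrist_force: [-0.7, 0.6, -1.2]
width: 42.1
```

Request:
step_arm --moves '[{"dx": 0,"dy": 0,"dz": 0.1,"spin": 0,"gripper": 38},{"dx": 0,"dy": 0,"dz": 0.15,"spin": 0,"gripper": 38},{"dx": 0,"dy": 0,"dz": 0.2,"spin": 0,"gripper": 38},{"dx": 0,"dy": 0,"dz": 0.2,"spin": 0,"gripper": 38}]'

```text
clock: 6.2
ee_pos: [588.1, 202.4, 69.4]
orientation: [3.141, -0.0, 1.575]
wrist_force: [0.5, -0.6, -1.0]
width: 42.0
```

Request:
step_arm --moves '[{"dx": 0,"dy": 0,"dz": 0.06,"spin": 0,"gripper": 38},{"dx": 0,"dy": 0,"dz": 0.1,"spin": 0,"gripper": 38},{"dx": 0,"dy": 0,"dz": 0.1,"spin": 0,"gripper": 38}]'

```text
clock: 6.45
ee_pos: [588.4, 202.5, 68.0]
orientation: [3.14, -0.0, 1.575]
wrist_force: [-2.9, -0.9, 9.0]
width: 42.2
```

Run:
```python
from h import *
state()
im,d,P=snap('wrist')
r=robot.silhouettes('wrist','sleeve_mid')[0]; q=P[r['mask']&(d>0)]; print(np.percentile(q,[2,50,98],0).round(1).tolist())
t=q[(q[:,2]>88)&(q[:,2]<104)]; print(np.percentile(t[:,2],[10,50,90]),fit(t,18.5,(587,198)))
state()
```

```text
t 6.45 [588.4 202.5  68. ] [ 3.14  -0.     1.575] F [-2.9 -0.9  9. ] w 42.2
[[569.7, 182.4, 63.8], [592.1, 210.0, 94.0], [608.4, 220.0, 97.4]]
[91.0945483  96.04858264 97.00156548] [589.01290745 200.32476564]
t 6.55 [588.4 202.5  68. ] [ 3.140e+00 -1.000e-03  1.575e+00] F [-2.8 -0.7  7.8] w 42.4
```

Contact at 68 mm equals the bench height plus 60, and the top is at 96. The sleeve is seated, so I'm releasing and rising.

Request:
step_arm --moves '[{"dx": 0,"dy": 0,"dz": -0.05,"spin": 0,"gripper": 55},{"dx": 0,"dy": 0,"dz": -0.05,"spin": 0,"gripper": 60},{"dx": 0,"dy": 0,"dz": -0.05,"spin": 0,"gripper": 70},{"dx": 0,"dy": 0,"dz": -0.05,"spin": 0,"gripper": 80},{"dx": 0,"dy": 0,"dz": -0.05,"spin": 0,"gripper": 80},{"dx": 0,"dy": 0,"dz": -0.05,"spin": 0,"gripper": 80}]'

```text
clock: 7.05
ee_pos: [587.9, 202.3, 67.5]
orientation: [-3.141, 0.0, 1.576]
wrist_force: [-0.2, 0.3, -0.1]
width: 80.2
```

Request:
step_arm --moves '[{"dx": 0,"dy": 0,"dz": -0.8,"spin": 0,"gripper": 80},{"dx": 0,"dy": 0,"dz": -1.8,"spin": 0,"gripper": 80},{"dx": 0,"dy": 0,"dz": -3,"spin": 0,"gripper": 80},{"dx": 0,"dy": 0,"dz": -4,"spin": 0,"gripper": 80},{"dx": 0,"dy": 0,"dz": -4,"spin": 0,"gripper": 80},{"dx": 0,"dy": 0,"dz": -4,"spin": 0,"gripper": 80}]'

```text
clock: 7.55
ee_pos: [589.7, 202.9, 190.2]
orientation: [3.137, -0.002, 1.575]
wrist_force: [-0.6, 0.2, -0.5]
width: 80.2
```

Run:
```python
from h import *
state()
for c in ['wrist','side','scene']:
    im,d,P=snap(c); save(im,'r_'+c+'.png')
    q=near(P,(587,198),40,90,101); print(c,len(q),np.median(q[:,2]) ,fit(q,18.5,(587,198)).round(1))
    q=near(P,(587,198),30,112,130); print(c,'tip',len(q), (q.max(0)+q.min(0))[:2]/2, q[:,2].max())
state(); tool((520,-335))
```

```text
t 7.55 [589.7 202.9 190.2] [ 3.137e+00 -2.000e-03  1.575e+00] F [-0.6  0.2 -0.5] w 80.2
wrist 1565 96.11493308898606 [588.7 199.3]
wrist tip 306 [586.41860762 198.01265215] 124.08889313741373
side 318 95.96721625146739 [587.1 200.2]
side tip 58 [584.99753423 197.91706321] 124.73807172192973
scene 278 95.54025207613574 [591.8 199.8]
scene tip 57 [589.13118184 197.00537412] 123.23151937557564
t 7.7 [587.  202.  186.2] [-3.139e+00  1.000e-03  1.575e+00] F [ 0.1 -0.9  0.1] w 79.9
dx -17.89 dy -2.32
```

The sleeve is seated, with its flat top at 96 mm in all three cameras. Heading for the washer.

Request:
step_arm --moves '[{"dx": -1.3,"dy": -0.17,"dz": 0,"spin": 0,"gripper": 85},{"dx": -2.6,"dy": -0.34,"dz": 0,"spin": 0,"gripper": 85},{"dx": -3.9,"dy": -0.5,"dz": 0,"spin": 0,"gripper": 85},{"dx": -5.2,"dy": -0.67,"dz": 0,"spin": 0,"gripper": 85},{"dx": -6.5,"dy": -0.84,"dz": 0,"spin": 0,"gripper": 85},{"dx": -7.8,"dy": -1.0,"dz": 0,"spin": 0,"gripper": 85},{"dx": -9.0,"dy": -1.16,"dz": 0,"spin": 0,"gripper": 85},{"dx": -9.0,"dy": -1.16,"dz": 0,"spin": 0,"gripper": 85}]'

```text
clock: 8.37
ee_pos: [552.1, -73.6, 185.9]
orientation: [-3.137, 0.003, 1.568]
wrist_force: [0.3, 0.2, -0.1]
width: 84.9
```

Request:
step_arm --moves '[{"dx": -1.3,"dy": -0.17,"dz": 0,"spin": 0,"gripper": 85},{"dx": -2.6,"dy": -0.34,"dz": 0,"spin": 0,"gripper": 85},{"dx": -3.9,"dy": -0.5,"dz": 0,"spin": 0,"gripper": 85},{"dx": -5.2,"dy": -0.67,"dz": 0.3,"spin": 0,"gripper": 85},{"dx": -6.5,"dy": -0.84,"dz": 0.5,"spin": 0,"gripper": 85},{"dx": -7.8,"dy": -1.0,"dz": 0.5,"spin": 0,"gripper": 85},{"dx": -8.9,"dy": -1.16,"dz": 0.5,"spin": 0,"gripper": 85},{"dx": -8.9,"dy": -1.16,"dz": 0.5,"spin": 0,"gripper": 85}]'

```text
clock: 9.03
ee_pos: [519.4, -340.3, 170.5]
orientation: [-3.139, 0.002, 1.569]
wrist_force: [0.3, -0.3, -0.5]
width: 85.0
```

Request:
step_arm --moves '[{"dx": 0,"dy": 0,"dz": 0,"spin": 0,"gripper": 85},{"dx": 0,"dy": 0,"dz": 0,"spin": 0,"gripper": 85},{"dx": 0,"dy": 0,"dz": 0,"spin": 0,"gripper": 85}]'

```text
clock: 9.28
ee_pos: [520.7, -333.3, 171.9]
orientation: [-3.14, -0.002, 1.577]
wrist_force: [0.2, 0.5, -0.3]
width: 85.1
```

Run:
```python
from h import *
state(); im,d,P=snap('wrist'); save(im,'w3.png')
q=near(P,(520,-335),42,6,16); print(len(q),np.median(q[:,2]).round(1),fit(q,22.5,(520,-335)).round(1),((q.max(0)+q.min(0))/2).round(1),np.ptp(q,0).round(1))
state(); tool(fit(q,22.5,(520,-335)))
```

```text
t 9.28 [ 520.7 -333.3  171.9] [-3.140e+00 -2.000e-03  1.577e+00] F [ 0.2  0.5 -0.3] w 85.1
2389 10.3 [ 519.1 -336.2] [ 519.  -336.8    9.5] [58.9 59.1  6.9]
t 9.33 [ 520.9 -333.2  172.3] [-3.140e+00 -1.000e-03  1.577e+00] F [-0.8  0.6 -0.3] w 85.4
dx -0.1 dy -0.06
```

View pics/w3.png

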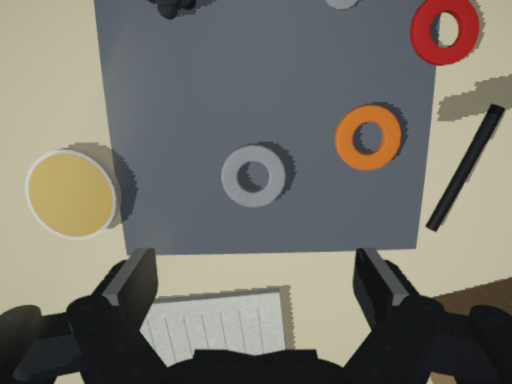

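The view confirms the grey washer at (253,176), with the orange one at (368,138) and the red one clear of the fingers. I'll part-close to 72 mm and descend.

Request:
step_arm --moves '[{"dx": -0.1,"dy": -0.06,"dz": 1.2,"spin": 0,"gripper": 72},{"dx": -0.1,"dy": -0.06,"dz": 2.4,"spin": 0,"gripper": 72},{"dx": -0.1,"dy": -0.06,"dz": 3.5,"spin": 0,"gripper": 72},{"dx": -0.1,"dy": -0.06,"dz": 4.5,"spin": 0,"gripper": 72},{"dx": -0.1,"dy": -0.06,"dz": 5.1,"spin": 0,"gripper": 72},{"dx": -0.1,"dy": -0.06,"dz": 5.3,"spin": 0,"gripper": 72},{"dx": -0.1,"dy": -0.06,"dz": 5.3,"spin": 0,"gripper": 72},{"dx": -0.1,"dy": -0.06,"dz": 5.3,"spin": 0,"gripper": 72}]'

```text
clock: 10.0
ee_pos: [520.0, -337.5, 14.6]
orientation: [3.141, 0.0, 1.577]
wrist_force: [0.3, -0.9, 0.5]
width: 71.9
```

Request:
step_arm --moves '[{"dx": 0,"dy": 0,"dz": 0.1,"spin": 0,"gripper": 72},{"dx": 0,"dy": 0,"dz": 0.2,"spin": 0,"gripper": 72},{"dx": 0,"dy": 0,"dz": 0.2,"spin": 0,"gripper": 72},{"dx": 0,"dy": 0,"dz": 0.2,"spin": 0,"gripper": 72}]'

```text
clock: 10.33
ee_pos: [519.5, -338.2, 8.5]
orientation: [3.141, 0.001, 1.575]
wrist_force: [-0.2, -0.3, -0.0]
width: 72.0
```

Request:
step_arm --moves '[{"dx": 0,"dy": 0,"dz": 0.1,"spin": 0,"gripper": 72},{"dx": 0,"dy": 0,"dz": 0.15,"spin": 0,"gripper": 72},{"dx": 0,"dy": 0,"dz": 0.15,"spin": 0,"gripper": 72}]'

```text
clock: 10.58
ee_pos: [518.8, -337.9, 2.9]
orientation: [-3.141, -0.0, 1.575]
wrist_force: [-0.9, -0.2, -0.3]
width: 71.6
```

Run:
```python
from h import *
state(); im,d,P=snap('wrist'); save(im[150:],'w4.png'); state()
q=near(P,(520,-336),42,6,14); print(len(q),fit(q,22.5,(519,-336)).round(1))
```

```text
t 10.58 [ 518.8 -337.9    2.9] [-3.141 -0.     1.575] F [-0.9 -0.2 -0.3] w 71.6
t 10.63 [ 518.9 -337.9    3. ] [-3.141 -0.     1.575] F [ 0.9 -0.3  0.8] w 71.6
9786 [ 519.5 -335.5]
```

View pics/w4.png

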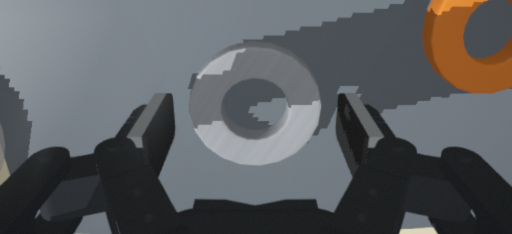

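Run:
```python
from h import *
im,d,P=snap('wrist')
for r,c in [(247,170),(250,165),(252,160),(247,344),(250,349),(300,172),(300,341)]:
    print(r,c,P[r,c].round(1),im[r,c])
s=P.reshape(-1,3); 
for a,b in [(470,490),(550,568)]:
    q=s[(s[:,0]>a)&(s[:,0]<b)&(abs(s[:,1]+338)<16)&(s[:,2]>3)]; print(len(q),np.percentile(q[:,2],[0,1,5,20]).round(1))
```

```text
247 170 [ 483.6 -328.6   16.1] [42 46 48]
250 165 [ 483.2 -326.9   22.4] [47 49 53]
252 160 [ 481.9 -326.5   24.9] [ 96  99 101]
247 344 [ 555.8 -325.9   21.1] [28 30 31]
250 349 [ 557.4 -326.3   23. ] [95 98 98]
300 172 [ 478.2 -365.4    0.8] [119 126 134]
300 341 [ 555.3 -347.7   26. ] [89 95 99]
5093 [ 3.  13.9 18.9 30.9]
4722 [ 3.1 13.9 18.7 30.6]
```

The tips are at about z 13 with TCP z 3, so I go about 8 mm lower before closing.

Request:
step_arm --moves '[{"dx": 0.05,"dy": 0,"dz": 0.1,"spin": 0,"gripper": 72},{"dx": 0.05,"dy": 0,"dz": 0.2,"spin": 0,"gripper": 72},{"dx": 0.05,"dy": 0,"dz": 0.26,"spin": 0,"gripper": 70},{"dx": 0.05,"dy": 0,"dz": 0.26,"spin": 0,"gripper": 66},{"dx": 0.05,"dy": 0,"dz": 0.26,"spin": 0,"gripper": 66}]'

```text
clock: 11.1
ee_pos: [518.9, -336.3, -4.8]
orientation: [-3.141, -0.0, 1.575]
wrist_force: [-0.2, -0.4, 0.6]
width: 66.0
```

Request:
step_arm --moves '[{"dx": 0,"dy": 0,"dz": 0,"spin": 0,"gripper": 56},{"dx": 0,"dy": 0,"dz": 0,"spin": 0,"gripper": 54},{"dx": 0,"dy": 0,"dz": 0,"spin": 0,"gripper": 54},{"dx": 0,"dy": 0,"dz": 0,"spin": 0,"gripper": 54},{"dx": 0,"dy": 0,"dz": 0,"spin": 0,"gripper": 54}]'

```text
clock: 11.52
ee_pos: [519.3, -336.6, -3.9]
orientation: [3.141, 0.0, 1.575]
wrist_force: [-1.4, 1.9, 5.5]
width: 56.4
```

Request:
step_arm --moves '[{"dx": 0,"dy": 0,"dz": -0.4,"spin": 0,"gripper": 54},{"dx": 0,"dy": 0,"dz": -1,"spin": 0,"gripper": 54},{"dx": 0,"dy": 0,"dz": -2,"spin": 0,"gripper": 54},{"dx": 0,"dy": 0,"dz": -3,"spin": 0,"gripper": 54},{"dx": 0,"dy": 0,"dz": -4,"spin": 0,"gripper": 54},{"dx": 0,"dy": 0,"dz": -5,"spin": 0,"gripper": 54},{"dx": 0,"dy": 0,"dz": -5.8,"spin": 0,"gripper": 54},{"dx": 0,"dy": 0,"dz": -5.8,"spin": 0,"gripper": 54}]'

```text
clock: 12.18
ee_pos: [522.1, -338.3, 175.1]
orientation: [3.133, 0.005, 1.575]
wrist_force: [0.9, -0.9, -1.5]
width: 56.9
```

Request:
step_arm --moves '[{"dx": 0,"dy": 0,"dz": 0,"spin": 0,"gripper": 54},{"dx": 0,"dy": 0,"dz": 0,"spin": 0,"gripper": 54},{"dx": 0,"dy": 0,"dz": 0,"spin": 0,"gripper": 54}]'

```text
clock: 12.43
ee_pos: [518.0, -335.7, 167.4]
orientation: [-3.138, -0.002, 1.575]
wrist_force: [-0.9, 0.9, -1.9]
width: 56.7
```

```bash
cat >> h.py <<'E'
def washer(xy0):
    im,d,P=snap('wrist'); s=robot.observe()
    for r in robot.silhouettes('wrist','washer_mid')[:4]:
        q=P[r['mask']&(d>0)]; q=q[abs(q[:,2]-np.median(q[:,2]))<12]
        if np.hypot(*(np.median(q,0)[:2]-xy0))>45: continue
        A=np.c_[q[:,:2],np.ones(len(q))]; k=np.linalg.lstsq(A,q[:,2],rcond=None)[0]
        print('washer',round(r['conf'],2),np.round(r['at']),'z',np.percentile(q[:,2],[5,50,95]).round(1),'fit',fit(q,22.5,xy0).round(1),'ext mid',((np.percentile(q,99,0)+np.percentile(q,1,0))/2).round(1),'slope',k[:2].round(3),'ee',np.round(s['ee_pos'],1))
    return im
E
python3 - <<'E'
from h import *
state(); p=robot.observe()['ee_pos'][:2]; im=washer(p); save(im[150:],'w5.png'); state(); tool((586.9,200))
E
```

```text
t 12.43 [ 518.  -335.7  167.4] [-3.138e+00 -2.000e-03  1.575e+00] F [-0.9  0.9 -1.9] w 56.7
washer 0.68 [253. 236.] z [176.9 181.5 182.5] fit [ 518.8 -333.5] ext mid [ 518.8 -335.6  178.5] slope [-0.002 -0.002] ee [ 518.  -335.7  167.4]
t 12.53 [ 518.1 -335.8  167.5] [-3.139e+00 -2.000e-03  1.575e+00] F [-0.7  0.5 -1.6] w 56.9
dx 17.85 dy 2.38
```

View pics/w5.png

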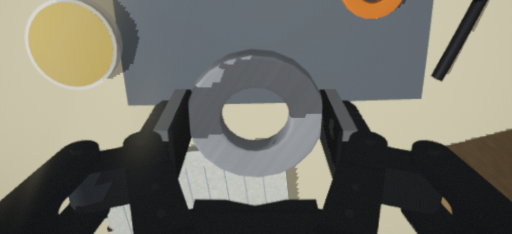

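The washer is held flat (slope about 0), centred at (255,112) in the crop. Carrying it to the spindle.

Request:
step_arm --moves '[{"dx": 0.8,"dy": 0.1,"dz": 0,"spin": 0,"gripper": 54},{"dx": 2.0,"dy": 0.27,"dz": 0,"spin": 0,"gripper": 54},{"dx": 3.2,"dy": 0.43,"dz": 0,"spin": 0,"gripper": 54},{"dx": 4.4,"dy": 0.59,"dz": 0,"spin": 0,"gripper": 54},{"dx": 5.6,"dy": 0.75,"dz": 0,"spin": 0,"gripper": 54},{"dx": 6.8,"dy": 0.91,"dz": 0,"spin": 0,"gripper": 54},{"dx": 8.0,"dy": 1.07,"dz": 0,"spin": 0,"gripper": 54},{"dx": 9.0,"dy": 1.2,"dz": 0,"spin": 0,"gripper": 54}]'

```text
clock: 13.2
ee_pos: [553.2, -63.8, 168.5]
orientation: [-3.14, -0.001, 1.576]
wrist_force: [-0.3, 0.7, -0.6]
width: 56.9
```

Request:
step_arm --moves '[{"dx": 1.2,"dy": 0.16,"dz": 0,"spin": 0,"gripper": 54},{"dx": 2.4,"dy": 0.32,"dz": 0,"spin": 0,"gripper": 54},{"dx": 3.6,"dy": 0.48,"dz": 0,"spin": 0,"gripper": 54},{"dx": 4.8,"dy": 0.64,"dz": 0,"spin": 0,"gripper": 54},{"dx": 6.0,"dy": 0.8,"dz": 0,"spin": 0,"gripper": 54},{"dx": 7.2,"dy": 0.96,"dz": 0,"spin": 0,"gripper": 54},{"dx": 8.2,"dy": 1.1,"dz": 0,"spin": 0,"gripper": 54},{"dx": 8.8,"dy": 1.18,"dz": 0,"spin": 0,"gripper": 54}]'

```text
clock: 13.87
ee_pos: [587.8, 201.3, 168.2]
orientation: [-3.14, -0.001, 1.578]
wrist_force: [1.5, -0.4, -0.7]
width: 56.7
```

Request:
step_arm --moves '[{"dx": 0,"dy": 0,"dz": 0,"spin": 0,"gripper": 54},{"dx": 0,"dy": 0,"dz": 0,"spin": 0,"gripper": 54},{"dx": 0,"dy": 0,"dz": 0,"spin": 0,"gripper": 54},{"dx": 0,"dy": 0,"dz": 0,"spin": 0,"gripper": 54}]'

```text
clock: 14.2
ee_pos: [587.6, 196.5, 169.0]
orientation: [-3.14, 0.001, 1.574]
wrist_force: [-0.1, 0.7, -1.3]
width: 56.7
```

Run:
```python
from h import *
state(); p=robot.observe()['ee_pos'][:2]; im=washer(p); save(im[150:],'w6.png')
im,d,P=snap('wrist'); q=near(P,(587,198),20,110,130); print('tip',len(q),(q.max(0)+q.min(0))/2 if len(q) else '')
q=near(P,(587,198),40,90,100); print('sleeve',len(q),np.median(q,0) if len(q) else ''); state()
```

```text
t 14.2 [587.6 196.5 169. ] [-3.140e+00  1.000e-03  1.574e+00] F [-0.1  0.7 -1.3] w 56.7
washer 0.84 [254. 236.] z [178.6 183.1 184.1] fit [588.5 198.7] ext mid [588.5 196.7 180.2] slope [-0.002 -0.003] ee [587.8 196.5 169.2]
tip 0 
sleeve 1104 [588.59634842 210.63130029  96.10129981]
t 14.35 [588.  196.7 169.5] [-3.141  0.     1.574] F [ 0.7  0.4 -2. ] w 56.8
```

View pics/w6.png

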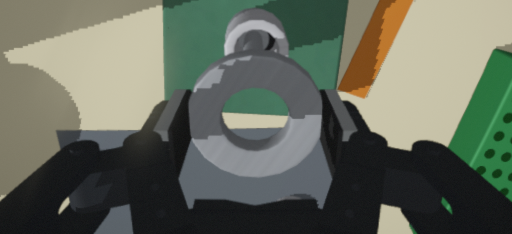

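The washer is above the sleeve, within about 2 mm. Lowering it.

Request:
step_arm --moves '[{"dx": 0.05,"dy": -0.03,"dz": 0.5,"spin": 0,"gripper": 54},{"dx": 0.05,"dy": -0.03,"dz": 1.0,"spin": 0,"gripper": 54},{"dx": 0.05,"dy": -0.03,"dz": 1.5,"spin": 0,"gripper": 54},{"dx": 0.05,"dy": -0.03,"dz": 2.0,"spin": 0,"gripper": 54},{"dx": 0.05,"dy": -0.03,"dz": 2.3,"spin": 0,"gripper": 54},{"dx": 0.05,"dy": -0.03,"dz": 2.35,"spin": 0,"gripper": 54},{"dx": 0.05,"dy": -0.03,"dz": 2.35,"spin": 0,"gripper": 54},{"dx": 0.05,"dy": -0.03,"dz": 2.35,"spin": 0,"gripper": 54}]'

```text
clock: 15.02
ee_pos: [587.7, 199.3, 99.8]
orientation: [3.141, -0.0, 1.575]
wrist_force: [-0.1, -0.2, -0.9]
width: 56.5
```

Request:
step_arm --moves '[{"dx": 0,"dy": 0,"dz": 0.08,"spin": 0,"gripper": 54},{"dx": 0,"dy": 0,"dz": 0.1,"spin": 0,"gripper": 54},{"dx": 0,"dy": 0,"dz": 0.1,"spin": 0,"gripper": 54}]'

```text
clock: 15.27
ee_pos: [587.5, 199.5, 96.4]
orientation: [3.141, -0.0, 1.575]
wrist_force: [0.0, 0.2, -1.4]
width: 56.6
```

Run:
```python
from h import *
state(); p=robot.observe()['ee_pos'][:2]; washer(p); state()
```

```text
t 15.27 [587.5 199.5  96.4] [ 3.141 -0.     1.575] F [ 0.   0.2 -1.4] w 56.6
washer 0.75 [264. 239.] z [106.8 110.6 111.6] fit [588.1 201.1] ext mid [588.2 199.7 107.9] slope [-0.    -0.009] ee [587.4 199.4  96.4]
t 15.37 [587.4 199.5  96.4] [ 3.141 -0.     1.576] F [ 0.4 -0.2 -1.2] w 56.3
```

Request:
step_arm --moves '[{"dx": 0,"dy": 0,"dz": 0.05,"spin": 0,"gripper": 54},{"dx": 0,"dy": 0,"dz": 0.1,"spin": 0,"gripper": 54},{"dx": 0,"dy": 0,"dz": 0.15,"spin": 0,"gripper": 54},{"dx": 0,"dy": 0,"dz": 0.15,"spin": 0,"gripper": 54},{"dx": 0,"dy": 0,"dz": 0.15,"spin": 0,"gripper": 54}]'

```text
clock: 15.78
ee_pos: [587.2, 199.4, 92.1]
orientation: [3.141, -0.0, 1.575]
wrist_force: [-1.1, -0.0, 4.6]
width: 56.5
```

Contact is about 5 N at the expected height. Releasing, then rising.

Request:
step_arm --moves '[{"dx": 0,"dy": 0,"dz": 0,"spin": 0,"gripper": 60},{"dx": 0,"dy": 0,"dz": 0,"spin": 0,"gripper": 65},{"dx": 0,"dy": 0,"dz": 0,"spin": 0,"gripper": 75},{"dx": 0,"dy": 0,"dz": 0,"spin": 0,"gripper": 85},{"dx": 0,"dy": 0,"dz": 0,"spin": 0,"gripper": 85},{"dx": 0,"dy": 0,"dz": 0,"spin": 0,"gripper": 85}]'

```text
clock: 16.28
ee_pos: [587.2, 199.3, 91.4]
orientation: [-3.141, 0.0, 1.575]
wrist_force: [-0.8, -0.4, -0.4]
width: 84.8
```

Request:
step_arm --moves '[{"dx": 0,"dy": 0,"dz": -0.5,"spin": 0,"gripper": 85},{"dx": 0,"dy": 0,"dz": -1.3,"spin": 0,"gripper": 85},{"dx": 0,"dy": 0,"dz": -2.5,"spin": 0,"gripper": 85},{"dx": 0,"dy": 0,"dz": -3.5,"spin": 0,"gripper": 85},{"dx": 0,"dy": 0,"dz": -4,"spin": 0,"gripper": 85},{"dx": 0,"dy": 0,"dz": -4,"spin": 0,"gripper": 85},{"dx": 0,"dy": 0,"dz": -4,"spin": 0,"gripper": 85}]'

```text
clock: 16.87
ee_pos: [587.9, 199.6, 212.4]
orientation: [3.139, -0.001, 1.575]
wrist_force: [-0.2, 0.1, -0.1]
width: 85.1
```

Run:
```python
from h import *
state(); ims=[]
for c in ['wrist','side','scene']:
    im,d,P=snap(c); ims.append(im)
    q=near(P,(587,198),45,101,111); print(c,'washer',len(q),np.percentile(q[:,2],[5,50,95]).round(1),fit(q,22.5,(587,198)).round(1))
    q=near(P,(587,198),14,114,130); print(' tip',len(q),((q.max(0)+q.min(0))/2).round(1) if len(q) else '')
    q=near(P,(450,-176),30,15,30); print(' knob',len(q),((q.max(0)+q.min(0))/2).round(1) if len(q) else '')
state()
save(np.hstack([ims[0][60:320,120:390],cv2.resize(ims[1][220:320,120:220],(260,260)),cv2.resize(ims[2][200:300,310:410],(260,260))]),'f.png')
```

```text
t 16.87 [587.9 199.6 212.4] [ 3.139e+00 -1.000e-03  1.575e+00] F [-0.2  0.1 -0.1] w 85.1
wrist washer 3542 [104.6 106.3 107.5] [587.7 199.9]
 tip 226 [586.3 197.8 119.1]
 knob 0 
side washer 733 [102.6 106.6 108.5] [585.2 200.8]
 tip 51 [584.6 198.  119.4]
 knob 192 [ 448.6 -178.2   20.6]
scene washer 585 [102.2 106.  107.9] [593.1 200.8]
 tip 48 [588.9 197.  118.4]
 knob 128 [ 449.6 -177.2   20.4]
t 17.02 [586.1 199.  209.6] [-3.138e+00  1.000e-03  1.575e+00] F [ 0.6 -0.8  0.2] w 84.9
```

View pics/f.png

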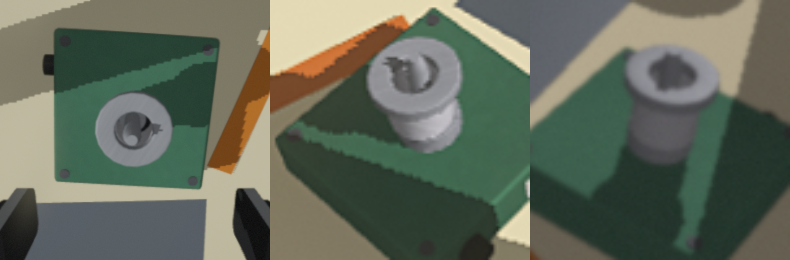

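The washer lies flat on the sleeve (top at 106 mm), the spindle shows through its bore, and the knob hasn't moved. Handing in.

```bash
python3 -c "
from rig import robot; print(robot.sign_off(), robot.observe()['clock'])"
```

```text
the job is handed in; nothing more can be done
the job is handed in; nothing more can be done
```

The job is done and handed in. I slid the tall sleeve onto the spindle down to the bearing, laid the wide grey washer on top of it, let go, and raised the gripper clear.

- **Sleeve:** after release its top was at 96 mm in all three cameras, which is the bearing at 60 mm plus its 36 mm height. It stands about 2–3 mm off the spindle axis, within the 8 mm play.
- **Washer:** its top was at 106 mm in all three cameras, as it should be for lying flat on the sleeve. The spindle shows through its bore, and it is about 2–3 mm off the axis.
- **Knob:** it is where it was, to within about 2 mm, which is as good as the measurement.
- **Forces and time:** the largest wrist force shown was about 9 N, and the last reading before handing in was about 17 s.

**What disagreed:** the scene and side cameras differ by about 4 mm in x on the spindle and up to about 8 mm on the placed washer. I went by the wrist camera there. Measured positions also wavered by a few millimetres just after moves. The gripper read about 2–3.5 mm narrower than the true part widths, but both parts held firm.

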